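# Pin the engraver's hold-down bar

## Robot

A 6-joint arm with a two-finger parallel gripper is mounted at the origin on the work surface. World frame = base frame: x ahead of the robot, y to its left, z up, the work surface at z = 0. Lengths are in m, angles in degrees, forces in N, time in s.
With the tool pointing down it reaches from about 0.25 to 0.775 m from the base axis. Payload 4 kg.
Tool frame: the origin (TCP) lies at the very end of the fingers, on their centre line; the grasp point (between the pads) lies 19 mm behind it; z points along the fingers, y is the line along which they close (so a half turn about z gives the same grasp; the last joint's range is limited). The gripper opens to 85 mm and grips with 20 to 120 N. Pads are 22 mm wide; open, the fingers measure 114 mm over their backs; the gripper's body (76 mm by 85 mm) begins 54 mm behind the grasp point. The pads swing forward as they close: fully open they stand 13 mm farther back than shut.
Start: joints at [66.858, 4.996, 78.535, -0, 96.463, -5.907], TCP at [0.163, 0.525, 0.206] pointing down, gripper open.
Joint ranges: [-177.83, 177.83], [-43.37, 116.18], [15.69, 146.23], [-61.86, 241.86], [9.47, 152.12], [-147.06, 147.06]. Speed limits (degrees/s): [159.86, 159.86, 180, 180, 180, 180].

## Interface

Orientations are given as [roll, pitch, yaw] about the fixed x, y, z axes, in that order (R = Rz(yaw) Ry(pitch) Rx(roll)).
In Python, from plant import * gives the robot as it stands. The module is installed in compiled form; this text tells all that it offers.
- The arm moves only by the shell command python3 -m handwheel 'ROWS' [FORCE]. ROWS is JSON, a list that holds one entry, the list of rows, each a list of 7 numbers: the turn, a rotation vector about the tool's x, y, z in degrees, then the shift along the tool's x, y, z in mm, then the finger opening in mm, from 0 to 85.4. A call has 1 to 12 rows; each row shifts and turns the commanded pose from where the row before left it, along the tool's axes as they then stand; what a row does not reach is not made up. A row lasts 1/12 s, in which the tool goes at most 41.7 mm and 7.16 degrees, less where a joint would pass 70% of its speed; a pose out of reach is approached as far as the arm can. A call with a gripper value outside its range is refused whole. The fingers move at their own pace and stop on an object; FORCE is the grip in N (left out, the last holds). Time passes only in rows, so rows that do not move let the fingers close. It gives the time, the measured TCP pose, the force, the opening and the grip force at its end, in the units of the state.
- observe(): the state, without advancing time (a new reading comes with each control period).
- grab_frame(name): name is "side" or "top" or "wrist"; returns a dict with "image" (480x640x3 uint8, red, green, blue), "mtx" (3x3 intrinsics, pixels), "rvec" (rotation vector, rad) and "tvec" (3), from world to camera coordinates, as OpenCV has them. Camera axes: x right, y down, z forward; pixel columns grow to the right and rows downward; lengths in m; the calibration is good to about 2 mm. The wrist camera is an equidistant fisheye: a pixel r from the principal point sees the ray r / f radians off the axis. A picture is of the moment at which its call begins. There is no depth.
- sign_off(): hands the job in; it is judged then, once.
Trained networks look in the newest picture that a camera, given by its name, has taken for a name from the list of things; names that differ only in an ending like _2 or _b are one class to them, and where a whole thing is asked for, a point or a joint stands for the part that bears it (a point fixed in the world has none). Each returns a list of dicts, best first, with "score" (0 to 1); they miss things now and then, are a little off and sometimes report something else, mostly with a low value. They report only what shows in the picture. A call takes as long as a camera call. They do not tell look-alikes from the thing itself.
- boxes_of(camera, label): "location" ([x, y, z] in m, in the coordinates of the camera as it stood for that picture, good to about 4 mm: the middle of the surface that is visible of it).
- trace(camera, label): "pixels" (480x640 bool, what is visible of it).
- landmark_of(camera, label): "location" ([x, y, z] in m, in the coordinates of the camera as it stood for that picture, good to about 4 mm: a listed point, or the origin of a listed thing).
The state is a dict: "time_s": time; "joint_positions": joint angles; "qd": joint speeds; "joint_efforts": joint torques, N m; "tool_pos": TCP position; "ee_rot": TCP orientation; "force": force on the tool from outside, world axes, zero at the start; "ft_torque": the same for the moment, N m; "gripper_width": opening from 0.0 (shut) to 1.0 (fully open); "finger_force": force on a finger pad.
Only numpy, scipy, OpenCV 4.12 (cv2) and the standard library are available. Lean on these libraries where they do the work, as an engineer would, in place of code of your own. Each camera call takes 0.05 s, during which the arm holds its last target. There are 200 camera calls.

## Task

Swing the clamp's steel bar over the brass blank and lock it there: take the wooden-handled pin from its stand, put it through the eye of the bar and, feeling for the hidden hole in the lug below, push it fully home until its collar rests on the bar, then let go. Be gentle: never press the pin against the clamp with more than 25 N, and leave the graver, the oilstone and the tin where they are.

Things in the scene. Friction and masses are not known exactly. Their poses are not given: they have to be found in the camera images.
- clamp: Fixed hold-down clamp: steel base plate 110 x 200 x 12 mm; origin at the centre of its underside on the bench, z up. The bar's upright pivot axis stands at x = 0, y = +65 mm; its bolt head reaches 66 mm above the bench. A wooden bed with the brass blank (top 44 mm above the bench) lies between the pivot and the lug at the -y end.
- arc_end (a point): Point level with the lug's top (45 mm above the bench), 130 mm from the pivot axis, where the bar reads -0.12. Lug: fixed steel block, 68 mm along the bar's arc, 30 mm across; in its middle an upright 12 mm through hole, 0.5 mm chamfer, 130 mm from the pivot axis. It was tightened by eye: the hole lies 4 to 28 mm from this point along the arc, on its -x side; just where is not measured.
- bar (a joint): Swing bar's angle (rad). 0: the bar lies along the clamp's -y, its eye at x = 0, y = -65 mm; positive: swung out to the clamp's -x side; range -0.25 to 1.2. 1 to 2 N at the eye turn it; it stays where left. Bar: 12 mm thick, 46 to 58 mm above the bench, 1 mm above the lug; 22 mm wide, its end 30 x 30 mm. With the eye over the lug's hidden hole it reads between -0.09 and 0.09.
- bar_eye (a point): Centre of the eye in the bar's free end, on the bar's top face, 58 mm above the bench, 130 mm from the pivot axis. The eye is an upright round through hole 12 mm wide with a 1 mm chamfer.
- pin: Loose pin, about 70 g: steel shank 10 mm thick, 40 mm long, its lowest 2 mm tapering to 8.6 mm; above it a collar 22 mm wide, 4 mm high; then a round wooden handle 22 mm wide, 44 mm high, with a domed cap (94 mm in all). Origin at the centre of the shank's tip, z along the shank to the handle. It starts upright in the stand.
- pin_grip (a point): Half-way up the pin's round wooden handle: on the pin's axis, 66 mm above its tip and 26 mm above the underside of its collar; a good place to grip from above.
- pin_collar (a point): Centre of the underside of the pin's collar, 40 mm above the tip; it lies on the bar's top (58 mm above the bench) when the pin is home.
- stand_hole (a point): Mouth of the hole in the fixed wooden stand (block 70 x 70 x 50 mm), 50 mm above the bench; the hole is 14 mm wide; the pin's collar rests on it.
- graver: Bystander: a graver with a mushroom-shaped wooden handle and steel blade, 125 mm long, 30 mm high, lying on the bench; leave it alone.
- oilstone: Bystander: a sharpening stone in a wooden tray, 100 x 45 x 24 mm; leave it alone.
- tin: Bystander: a round brass jar with a steel lid, 56 mm wide and 45 mm high; leave it alone.
There are look-alikes about, which are no part of the job. Leave any black or green look-alike of the pin alone.

How it is judged (in metres and radians):
On the way, in this order (a step that is already met when the one before it is completed fails the run):
1. the pin's tip has entered the eye of the bar from above (horizontal distance between pin and bar_eye below 0.004 m and z of pin in the frame of bar_eye below -0.003 m and angle between pin's own z axis and vertical below 0.15 rad), for 0.1 s.
2. the pin is home: through the eye and the lug, its collar on the bar (horizontal distance between pin_collar and bar_eye below 0.003 m and z of pin_collar in the frame of bar_eye below 0.003 m and value of joint bar between -0.11 and 0.11 rad), for 0.2 s.
At the end, for the whole second after the job is handed in: The pin stands upright (within 0.08 rad) through eye and lug, its collar within 3 mm of the bar's top and of the eye's axis, the bar over the lug (joint within 0.11 rad of 0), the pin at rest and released (all of step 2 and z of pin_collar in the frame of bar_eye above -0.003 m and angle between pin's own z axis and vertical below 0.08 rad and linear speed of pin below 0.02 m/s); the robot touches nothing.
It fails at once if the pin is pressed against the clamp, its bar or its lug with more than 25 N (contact force between pin and clamp above 25 N).
It fails at once if the graver is moved by more than 15 mm (distance of graver from where it was at the start of the episode above 0.015 m).
It fails at once if the oilstone is moved by more than 15 mm (distance of oilstone from where it was at the start of the episode above 0.015 m).
It fails at once if the tin is moved by more than 15 mm (distance of tin from where it was at the start of the episode above 0.015 m).
It also fails if it takes over 72 s, if anything falls off the work surface, if the arm or the gripper's body presses on something with over 40 N, if the wrist force passes 120 N, or if a joint passes its speed limit or range.

## Working session

There is one attempt and no reset: what is moved stays moved. The work goes in short steps, Python scripts to look and compute and a shell command to move; the robot and the scene stay as the last step left them, time stands still between calls to the robot, and variables do not carry over. Pictures are saved under pics/ and viewed, at most 10 in all, crops included, and the job is handed in when it is done.

```bash
mkdir -p pics
cat > h.py <<'E'
from plant import *
import numpy as np, cv2
from scipy.spatial.transform import Rotation as R
def w(cam,p):
    M=cv2.Rodrigues(np.array(cam['rvec'],float))[0]; return M.T@(np.array(p)-np.array(cam['tvec']).ravel())
def px(cam,P):
    return cv2.projectPoints(np.array([P],float),np.array(cam['rvec'],float),np.array(cam['tvec'],float),np.array(cam['mtx']),None)[0].ravel()
def ray(cam,u,v,z,fish=False):
    K=np.array(cam['mtx']);x=(u-K[0,2])/K[0,0];y=(v-K[1,2])/K[1,1]
    if fish:
        r=np.hypot(x,y); d=np.array([x/r*np.sin(r),y/r*np.sin(r),np.cos(r)]) if r>1e-9 else np.array([0,0,1.])
    else: d=np.array([x,y,1.])
    M=cv2.Rodrigues(np.array(cam['rvec'],float))[0]; o=-M.T@np.array(cam['tvec']).ravel(); d=M.T@d
    return o+d*(z-o[2])/d[2]
def save(cam,name): cv2.imwrite('pics/'+name,cam['image'][:,:,::-1])
E
python3 - <<'E'
from h import *
for c in ['top','side']:
    f=grab_frame(c); save(f,c+'.png')
    for l in ['pin','pin_grip','pin_collar','stand_hole','bar_eye','arc_end','clamp','graver','oilstone','tin']:
        try:
            for d in landmark_of(c,l)[:4]:
                p=w(f,d['location']); print(c,l,round(d['score'],2),p.round(4),px(f,p).round())
        except Exception as e: print(l,e)
print(observe())
E
```

```text
top pin 0.58 [ 5.477e-01 -1.869e-01 -4.000e-04] [394. 242.]
top pin 0.54 [ 0.454  -0.2218  0.0118] [411. 288.]
top pin 0.43 [ 0.3727 -0.2262 -0.0029] [411. 330.]
top pin_grip 0.73 [ 0.5504 -0.1904  0.0646] [400. 234.]
top pin_grip 0.63 [ 0.3723 -0.2256  0.063 ] [416. 329.]
top pin_grip 0.46 [ 0.4612 -0.2195  0.0743] [415. 280.]
top pin_collar 0.67 [ 0.4617 -0.2223  0.0524] [414. 282.]
top pin_collar 0.6 [ 0.3664 -0.2301  0.0423] [417. 333.]
top pin_collar 0.54 [ 0.5472 -0.1901  0.038 ] [398. 238.]
top stand_hole 0.94 [ 0.4586 -0.2166  0.0484] [411. 283.]
top bar_eye 0.6 [0.4856 0.0405 0.0559] [277. 261.]
top arc_end 0.67 [0.5736 0.0195 0.0471] [292. 218.]
top clamp 0.89 [5.526e-01 8.400e-02 3.000e-04] [261. 232.]
top clamp 0.37 [ 0.4385 -0.427  -0.0032] [513. 303.]
top graver 0.89 [ 0.6851 -0.1945 -0.0034] [399. 178.]
top oilstone 0.66 [0.4016 0.3054 0.0008] [143. 300.]
top tin 0.94 [ 0.4334 -0.431  -0.0012] [515. 305.]
top tin 0.73 [ 0.4604 -0.2211  0.0501] [414. 282.]
side pin 0.88 [ 0.3706 -0.2311 -0.0024] [330. 375.]
side pin 0.82 [ 0.5492 -0.1915 -0.0012] [386. 308.]
side pin 0.
[... 918 characters left out ...]
] [278. 240.]
{'time_s': 1.1, 'joint_positions': array([ 6.68583265e+01,  4.99554559e+00,  7.85368402e+01,  3.02678518e-04,
        9.64614457e+01, -5.90691012e+00]), 'qd': array([ 0.05800528,  0.03602267, -0.04391552,  0.07528245,  0.02928691,
        0.04517314]), 'joint_efforts': array([-1.15130264e-03, -3.51736557e+01, -3.13467765e+01, -4.19491607e-04,
        3.72082941e-04, -5.90856814e-06]), 'tool_pos': array([0.16296537, 0.52532106, 0.20623362]), 'ee_rot': array([1.79993833e+02, 3.35657681e-04, 1.62765271e+02]), 'force': array([-0.12267981,  0.3296463 ,  0.52484575]), 'ft_torque': array([-0.05879165,  0.00057983,  0.01166679]), 'finger_force': 0.0, 'gripper_width': 0.995903708926221}
```

View pics/top.png

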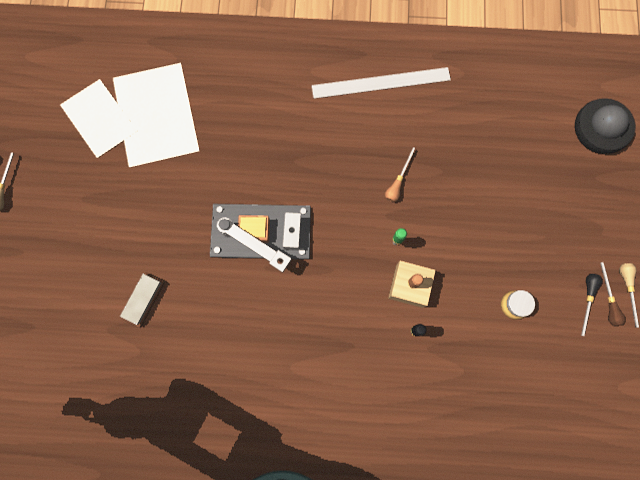

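Run:
```python
import cv2
i=cv2.imread('pics/side.png')
a=cv2.resize(i[200:420,210:490],None,fx=2.8,fy=2.7,interpolation=cv2.INTER_CUBIC)
cv2.imwrite('pics/sidecrop.png',a)
```

```text
(no output)
```

View pics/sidecrop.png

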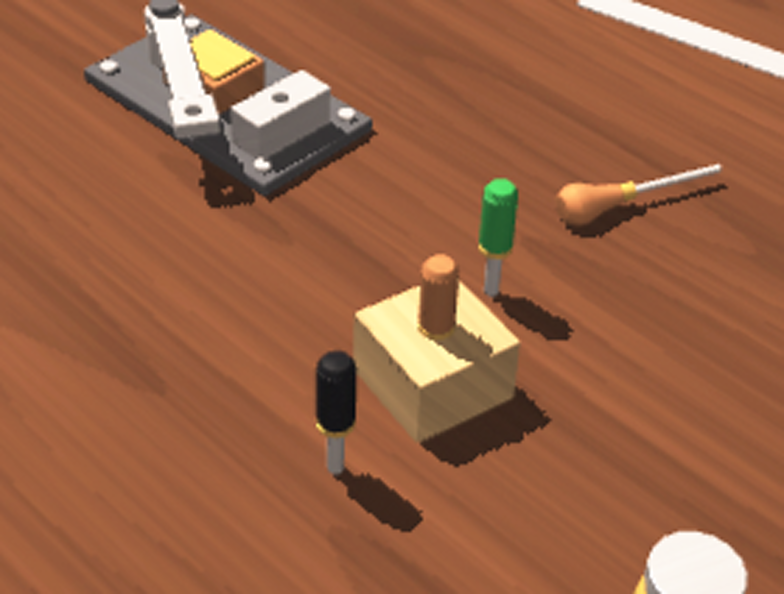

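Wooden/brown-handled candidates in the top picture: a green pin at (400,236), a black pin at (418,329), and the wooden-handled pin in the stand at (417,281). The side crop confirms the pin in the stand is the wooden one, so I choose it. The lug hole shows at (292,230), the eye at (280,261) and the bolt at (224,225). Next I move over the clamp for a close look.

```bash
python3 -m handwheel '[[[0,0,0,-30,-22,-4,85],[0,0,0,-30,-22,-4,85],[0,0,0,-30,-22,-4,85],[0,0,0,-30,-22,-4,85],[0,0,0,-30,-22,-4,85],[0,0,0,-30,-22,-4,85],[0,0,0,-30,-22,-4,85],[0,0,0,-30,-22,-4,85],[0,0,0,-30,-22,-4,85],[0,0,0,-30,-22,-4,85],[0,0,0,-30,-22,-4,85],[0,0,0,-30,-22,-4,85]]]'
python3 -m handwheel '[[[0,0,0,-30,-22,0,85],[0,0,0,-30,-22,0,85],[0,0,0,-30,-22,0,85],[0,0,0,-30,-22,0,85],[0,0,7,0,0,0,85],[0,0,7,0,0,0,85],[0,0,7,0,0,0,85],[0,0,7,0,0,0,85],[0,0,7,0,0,0,85],[0,0,7,0,0,0,85],[0,0,7,0,0,0,85],[0,0,7,0,0,0,85]]]'
python3 -m handwheel '[[[0,0,7,0,0,0,60],[0,0,7,0,0,0,60],[0,0,2.8,0,0,0,60],[0,0,0,0,0,0,60],[0,0,0,0,0,0,60]]]'
python3 - <<'E'
from h import *
f=grab_frame('wrist'); save(f,'w1.png'); np.save('w1.npy',f,allow_pickle=True)
for l in ['bar_eye','arc_end','clamp']:
    for d in landmark_of('wrist',l)[:2]: print(l,round(d['score'],2),w(f,d['location']).round(4))
M=cv2.Rodrigues(np.array(f['rvec']))[0]; print((-M.T@f['tvec'].ravel()).round(4),M.round(3),f['mtx'])
E
```

```text
time_s: 2.1
tool_pos: [0.4293, 0.1648, 0.2547]
ee_rot: [180.0, 0.0, 162.8]
force: [0.3, 0.9, -0.7]
gripper_width: 0.999
finger_force: 0.0
time_s: 3.1
tool_pos: [0.5171, 0.0469, 0.2542]
ee_rot: [180.0, -0.0, 106.4]
force: [-0.4, -0.4, -0.9]
gripper_width: 0.994
finger_force: 0.0
time_s: 3.52
tool_pos: [0.5171, 0.0469, 0.2542]
ee_rot: [180.0, -0.0, 90.0]
force: [-0.6, 0.4, -1.0]
gripper_width: 0.705
finger_force: 0.0
bar_eye 0.84 [0.4876 0.0354 0.0576]
arc_end 0.77 [0.571  0.0201 0.0427]
clamp 0.81 [ 0.5534  0.0794 -0.001 ]
[0.5169 0.1225 0.4208] [[ 1.     0.    -0.001]
 [ 0.    -0.956  0.295]
 [-0.    -0.295 -0.956]] [[371.64829954   0.         316.72074126]
 [  0.         371.64829954 230.9652288 ]
 [  0.           0.           1.        ]]
```

View pics/w1.png

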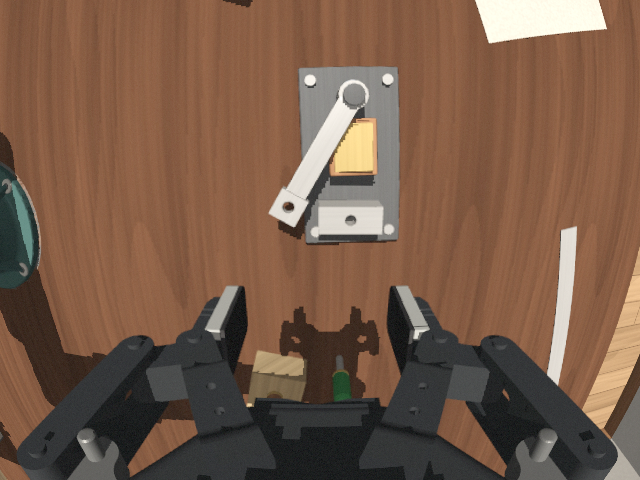

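The wrist picture shows the bolt at (353,94), the eye at (288,207) and the lug hole at (350,219), which is still open to view before the bar covers it.

Run:
```python
from h import *
f=np.load('w1.npy',allow_pickle=True).item(); t=grab_frame('top')
def dark(img,u,v,r):
    g=cv2.cvtColor(img,cv2.COLOR_RGB2GRAY)[v-r:v+r+1,u-r:u+r+1].astype(float); k=np.clip(130-g,0,None); y,x=np.mgrid[v-r:v+r+1,u-r:u+r+1]
    return (k*x).sum()/k.sum(),(k*y).sum()/k.sum()
for n,cam,fi,E,H,P in [('w',f,True,(288,207,8),(350,219,8),(353,94,9)),('t',t,False,(280,261,4),(292,230,4),(224,225,5))]:
    e=dark(cam['image'],*E);h=dark(cam['image'],*H);p=dark(cam['image'],*P)
    e3=ray(cam,*e,.056,fi);h3=ray(cam,*h,.043,fi);p3=ray(cam,*p,.066,fi)
    print(n,np.round([e,h,p],1).tolist(),'eye',e3.round(4),'hole',h3.round(4),'piv',p3.round(4),np.linalg.norm((e3-p3)[:2]),np.linalg.norm((h3-p3)[:2]))
for c in ['top','side','top','side']:
    f=grab_frame(c)
    for l in ['pin_grip','pin_collar','stand_hole','bar_eye']:
        for d in landmark_of(c,l):
            p=w(f,d['location'])
            if np.hypot(p[0]-.46,p[1]+.219)<.03 or l=='bar_eye': print(c,l,p.round(4),round(d['score'],2))
```

```text
w [[288.6, 206.2], [350.3, 218.1], [349.0, 101.2]] eye [0.4883 0.036  0.056 ] hole [0.5522 0.0201 0.043 ] piv [0.547  0.1405 0.066 ] 0.11980143450852244 0.12051769256902306
t [[278.3, 260.8], [291.1, 229.7], [227.7, 226.2]] eye [0.4859 0.0389 0.056 ] hole [0.5512 0.0195 0.043 ] piv [0.546 0.14  0.066] 0.11763491991962331 0.12062991526805412
top pin_grip [ 0.4558 -0.2201  0.0727] 0.63
top pin_collar [ 0.4614 -0.2222  0.0473] 0.61
top stand_hole [ 0.4586 -0.2174  0.0509] 0.92
top bar_eye [0.4877 0.0396 0.0572] 0.85
top bar_eye [ 0.4588 -0.2167  0.0488] 0.55
side pin_grip [ 0.4618 -0.2234  0.0745] 0.79
side pin_grip [ 0.4568 -0.2169  0.0137] 0.38
side pin_collar [ 0.4593 -0.2242  0.0466] 0.94
side stand_hole [ 0.4608 -0.2188  0.0526] 0.77
side bar_eye [0.4882 0.036  0.057 ] 0.98
top pin_grip [ 0.4582 -0.2188  0.0462] 0.72
top pin_grip [ 0.4577 -0.2183  0.077 ] 0.43
top pin_collar [ 0.4613 -0.221   0.0502] 0.49
top stand_hole [ 0.4592 -0.2186  0.0496] 0.93
top bar_eye [0.4882 0.0408 0.0561] 0.66
top bar_eye [ 0.4557 -0.222   0.0124] 0.28
side pin_grip [ 0.4601 -0.22    0.076 ] 0.87
side pin_collar [ 0.456  -0.2199  0.0475] 0.8
side stand_hole [ 0.4592 -0.2207  0.0506] 0.79
side bar_eye [0.4881 0.0389 0.0556] 0.83
side bar_eye [ 4.352e-01 -4.269e-01  3.000e-04] 0.41
```

```bash
python3 -m handwheel '[[[0,0,0,-33,-7,16,60],[0,0,0,-33,-7,16,60],[0,0,0,-33,-7,16,60],[0,0,0,-33,-7,16,60],[0,0,0,-33,-7,16,60],[0,0,0,-33,-7,16,60],[0,0,0,-33,-7,16,60],[0,0,0,-35,-9,16,60],[0,0,0,0,0,0,60],[0,0,0,0,0,0,60]]]'
python3 - <<'E'
from h import *
f=grab_frame('wrist'); save(f,'w2.png')
for l in ['pin_grip','pin_collar','stand_hole']:
    for d in landmark_of('wrist',l)[:3]: print(l,round(d['score'],2),w(f,d['location']).round(4))
E
```

```text
time_s: 5.6
tool_pos: [0.4576, -0.2202, 0.1247]
ee_rot: [-179.9, -0.1, 89.7]
force: [0.5, 0.2, 1.0]
gripper_width: 0.704
finger_force: 0.0
pin_grip 0.95 [ 0.4626 -0.22    0.0735]
pin_grip 0.9 [ 0.3707 -0.2283  0.0666]
pin_grip 0.68 [ 0.5465 -0.1919  0.0677]
pin_collar 0.93 [ 0.5501 -0.1917  0.0345]
pin_collar 0.8 [ 0.4594 -0.2231  0.0521]
stand_hole 0.77 [ 0.4632 -0.2185  0.0486]
```

View pics/w2.png

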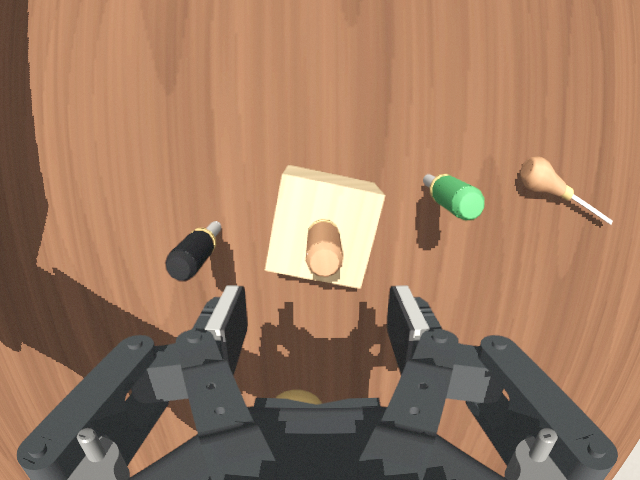

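The wooden pin at (324,255) sits between the fingers, with the black pin (180,265) and green pin (468,200) well clear. I go down and grip.

```bash
python3 -m handwheel '[[[0,0,0,0,2,16,60],[0,0,0,0,1,16,60],[0,0,0,0,0,16,60],[0,0,0,0,0,12,60],[0,0,0,0,0,6.5,60],[0,0,0,0,0,0,60],[0,0,0,0,0,0,60],[0,0,0,0,0,0,10],[0,0,0,0,0,0,10],[0,0,0,0,0,0,10],[0,0,0,0,0,0,10],[0,0,0,0,0,0,10]]]' 70
python3 -m handwheel '[[[0,0,0,0,0,0,10],[0,0,0,0,0,0,10],[0,0,0,0,0,0,10],[0,0,0,0,0,0,10],[0,0,0,0,0,0,10],[0,0,0,0,0,0,10]]]'
```

```text
time_s: 6.8
tool_pos: [0.4625, -0.2196, 0.061]
ee_rot: [179.9, 0.1, 90.0]
force: [-0.4, 0.2, 4.3]
gripper_width: 0.223
finger_force: 68.4
time_s: 7.3
tool_pos: [0.4625, -0.2195, 0.061]
ee_rot: [179.9, 0.1, 90.0]
force: [-1.3, 1.0, 5.2]
gripper_width: 0.217
finger_force: 68.5
```

```bash
python3 -m handwheel '[[[0,0,0,0,0,-6,10],[0,0,0,0,0,-10,10],[0,0,0,0,0,-16,10],[0,0,0,0,0,-20,10],[0,0,0,0,0,-20,10],[0,0,0,0,0,-16,10],[0,0,0,0,0,-10,10],[0,0,0,0,0,0,10],[0,0,0,0,0,0,10]]]'
python3 -m handwheel '[[[0,0,0,25,0,0,10],[0,0,0,35,0,0,10],[0,0,0,35,0,0,10],[0,0,0,35,3,0,10],[0,0,0,35,3,0,10],[0,0,0,35,5,0,10],[0,0,0,30,5,0,10],[0,0,0,20,5,0,10],[0,0,0,6,4,0,10],[0,0,0,0,0,0,10],[0,0,0,0,0,0,10],[0,0,0,0,0,0,10]]]'
python3 - <<'E'
from h import *
print(observe()['tool_pos'],observe()['force'],observe()['finger_force'])
for c in ['wrist','side','top']:
    f=grab_frame(c); save(f,c+'3.png')
    for l in ['pin','pin_grip','pin_collar','bar_eye']:
        for d in landmark_of(c,l)[:4]:
            p=w(f,d['location'])
            if p[1]>-.1: print(c,l,round(d['score'],2),p.round(4))
a=cv2.imread('pics/wrist3.png');b=cv2.imread('pics/side3.png')[130:370,150:470]
b=cv2.resize(b,(400,300)); a=cv2.resize(a[100:400,120:520],(400,300)); cv2.imwrite('pics/c3.png',np.hstack([a,b]))
E
```

```text
time_s: 8.05
tool_pos: [0.462, -0.2191, 0.1579]
ee_rot: [180.0, 0.0, 90.0]
force: [0.4, -0.2, -0.8]
gripper_width: 0.217
finger_force: 68.7
time_s: 9.05
tool_pos: [0.4867, 0.0358, 0.1569]
ee_rot: [-179.9, 0.0, 89.9]
force: [1.2, -0.2, -1.2]
gripper_width: 0.217
finger_force: 68.7
[0.48665449 0.03579644 0.15692061] [ 1.22291763 -0.15356626 -1.23636903] 68.66731882095337
wrist pin 0.63 [0.4849 0.0342 0.102 ]
wrist pin_grip 0.9 [0.4868 0.0392 0.1671]
wrist pin_collar 0.56 [0.4855 0.0327 0.1446]
wrist pin_collar 0.34 [0.4906 0.0363 0.1715]
wrist bar_eye 0.63 [0.4869 0.033  0.0558]
side pin 0.78 [0.4837 0.0407 0.1089]
side pin_grip 0.86 [0.4856 0.0346 0.1707]
side bar_eye 0.82 [0.4891 0.0366 0.0555]
```

View pics/c3.png

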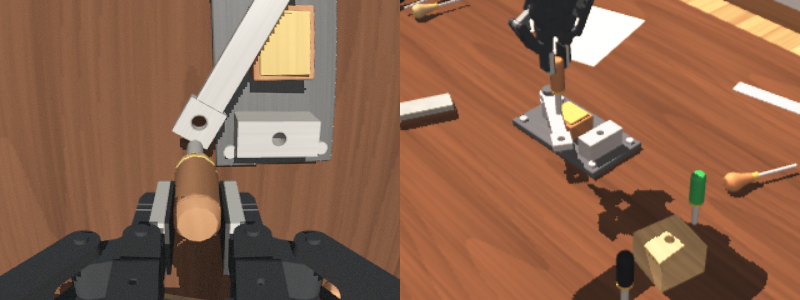

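The pin hangs upright between the pads and the eye lies right below it (crop at about (199,121)). I lower it close to the bar for a near check.

```bash
python3 -m handwheel '[[[0,0,0,0,0,8,10],[0,0,0,0,0,12,10],[0,0,0,0,0,10,10],[0,0,0,0,0,6,10],[0,0,0,0,0,0,10],[0,0,0,0,0,0,10]]]'
python3 - <<'E'
from h import *
tp=observe()['tool_pos']; print(tp,observe()['force'])
S=[]
for c in ['wrist','side']:
    f=grab_frame(c); save(f,c+'4.png'); np.save(c+'4.npy',f,allow_pickle=True)
    for l in ['pin','pin_collar','bar_eye']:
        for d in landmark_of(c,l)[:4]:
            p=w(f,d['location'])
            if p[1]>-.1: print(c,l,round(d['score'],2),p.round(4))
    if c=='side': print(px(f,[.4882,.037,.058]),px(f,[tp[0],tp[1],tp[2]-.051]))
a=cv2.imread('pics/wrist4.png')[190:270,265:345];b=cv2.imread('pics/side4.png')[200:280,238:318]
cv2.imwrite('pics/c4.png',np.hstack([cv2.resize(x,(400,400),interpolation=cv2.INTER_CUBIC) for x in (a,b)]))
E
```

```text
time_s: 10.3
tool_pos: [0.4865, 0.037, 0.1206]
ee_rot: [-179.9, -0.0, 90.0]
force: [0.0, 0.7, -0.2]
gripper_width: 0.221
finger_force: 68.7
[0.48651166 0.0369666  0.12064457] [ 0.01250328  0.69947694 -0.20848778]
wrist pin 0.64 [0.4849 0.0329 0.0645]
wrist pin_collar 0.72 [0.4843 0.0344 0.1098]
wrist bar_eye 0.65 [0.4879 0.0342 0.0576]
side pin 0.84 [0.488  0.0401 0.0729]
side pin_collar 0.63 [0.4834 0.0358 0.1085]
side bar_eye 0.61 [0.4828 0.0345 0.1082]
side bar_eye 0.58 [0.4861 0.0364 0.0587]
[278.75645053 239.67115928] [277.78986129 235.22460097]
```

View pics/c4.png

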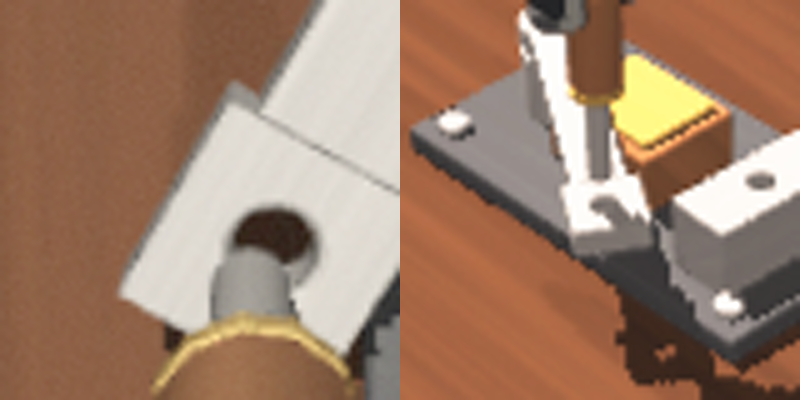

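Left: the eye centre is at wrist pixel (320,239), and the tip is at about (315,240), so the pin must go a few mm towards +x. Right (side): the tip at (277.6,236) is above the eye at (279,241).

Run:
```python
from h import *
f=np.load('wrist4.npy',allow_pickle=True).item(); s=np.load('side4.npy',allow_pickle=True).item()
print('eye w',ray(f,319.7,239,.057,True).round(4),'tip far edge w',ray(f,315,239.5,.0695,True).round(4),'shank w', ray(f,315.3,250,.08,True).round(4))
print('eye s',ray(s,279,241.2,.058).round(4),'tip bottom edge s',ray(s,277.6,236.6,.0695).round(4))
# refine: eye edges from wrist row profile
g=cv2.cvtColor(f['image'],cv2.COLOR_RGB2GRAY)
for r in (233,236,238,244,248,252): print(r,g[r,303:335].tolist())
for c in (320,323): print(c,g[225:260,c].tolist())
```

```text
eye w [0.488 0.036 0.057] tip far edge w [0.485  0.0398 0.0695] shank w [0.4852 0.0368 0.08  ]
eye s [0.4855 0.033  0.058 ] tip bottom edge s [0.4836 0.034  0.0695]
233 [219, 219, 220, 221, 223, 220, 217, 218, 214, 193, 142, 82, 42, 41, 43, 39, 38, 46, 42, 38, 40, 58, 119, 167, 197, 216, 219, 218, 219, 220, 223, 223]
236 [218, 219, 219, 220, 217, 216, 211, 185, 133, 63, 42, 42, 40, 39, 41, 42, 41, 41, 40, 40, 45, 39, 47, 55, 95, 154, 201, 219, 222, 222, 220, 220]
238 [219, 219, 220, 218, 217, 218, 189, 154, 106, 49, 43, 43, 40, 42, 41, 39, 43, 38, 41, 38, 45, 43, 39, 52, 80, 131, 186, 217, 222, 222, 221, 221]
244 [217, 217, 217, 215, 197, 142, 143, 151, 154, 157, 161, 161, 158, 155, 156, 149, 146, 134, 129, 139, 154, 151, 144, 137, 175, 208, 211, 220, 220, 219, 218, 217]
248 [218, 217, 217, 205, 137, 133, 146, 154, 154, 160, 159, 163, 160, 156, 157, 152, 146, 136, 127, 118, 183, 219, 225, 223, 221, 220, 219, 218, 219, 219, 220, 218]
252 [216, 216, 219, 208, 122, 137, 151, 155, 155, 167, 173, 161, 157, 157, 157, 141, 138, 138, 127, 118, 99, 149, 207, 221, 218, 218, 219, 219, 218, 218, 216, 216]
320 [217, 218, 220, 220, 221, 187, 127, 60, 46, 42, 36, 41, 42, 38, 38, 50, 77, 122, 133, 134, 135, 138, 136, 136, 137, 140, 137, 138, 149, 151, 186, 206, 139, 112, 112]
323 [220, 219, 218, 216, 217, 206, 171, 95, 40, 44, 41, 45, 47, 45, 44, 44, 60, 106, 154, 154, 155, 155, 164, 183, 186, 88, 95, 99, 130, 149, 171, 192, 188, 105, 108]
```

```bash
python3 -m handwheel '[[[0,0,0,0.5,2.7,0,10],[0,0,0,0,0,4,10],[0,0,0,0,0,4,10],[0,0,0,0,0,2,10],[0,0,0,0,0,0,10],[0,0,0,0,0,0,10]]]'
python3 -m handwheel '[[[0,0,0,0,0,1,10],[0,0,0,0,0,1,10],[0,0,0,0,0,1,10],[0,0,0,0,0,0,10]]]'
python3 - <<'E'
from h import *
a=observe();print(a['tool_pos'],a['force'],a['ft_torque'])
S=[]
f=grab_frame('wrist'); g=cv2.cvtColor(f['image'],cv2.COLOR_RGB2GRAY)
np.save('w5.npy',f,allow_pickle=True); save(f,'w5.png')
for r in range(236,262,4): print(r,g[r,303:335].tolist())
E
```

```text
time_s: 11.2
tool_pos: [0.4895, 0.0375, 0.1112]
ee_rot: [-179.9, -0.0, 90.0]
force: [0.4, 0.0, -0.5]
gripper_width: 0.218
finger_force: 68.7
time_s: 11.53
tool_pos: [0.4897, 0.0375, 0.1085]
ee_rot: [-180.0, -0.0, 90.0]
force: [-0.1, 0.3, -1.2]
gripper_width: 0.214
finger_force: 68.7
[0.48970218 0.03745781 0.10852171] [-0.08927382  0.34285677 -1.22458001] [-0.01513473 -0.02295928 -0.04087704]
236 [221, 220, 218, 216, 218, 219, 219, 217, 215, 217, 218, 220, 220, 219, 216, 216, 218, 219, 219, 217, 220, 223, 220, 217, 216, 217, 217, 219, 223, 222, 221, 222]
240 [218, 217, 210, 184, 133, 85, 64, 65, 91, 113, 134, 144, 142, 128, 115, 98, 76, 98, 145, 187, 208, 216, 218, 219, 219, 221, 223, 222, 221, 221, 220, 219]
244 [203, 174, 131, 62, 67, 122, 138, 148, 152, 156, 159, 160, 158, 157, 154, 150, 145, 136, 118, 73, 119, 170, 210, 221, 222, 220, 220, 221, 219, 218, 219, 220]
248 [201, 174, 139, 107, 117, 133, 144, 151, 156, 160, 162, 162, 159, 157, 155, 153, 143, 140, 124, 105, 95, 189, 206, 215, 220, 220, 219, 218, 219, 218, 219, 219]
252 [216, 214, 205, 192, 119, 136, 148, 154, 155, 165, 173, 161, 154, 157, 155, 142, 138, 139, 130, 125, 156, 210, 219, 220, 218, 218, 218, 219, 217, 218, 216, 215]
256 [193, 168, 151, 159, 176, 180, 191, 204, 207, 191, 162, 180, 174, 174, 200, 206, 208, 207, 201, 199, 193, 180, 164, 160, 185, 210, 213, 217, 214, 215, 217, 218]
260 [155, 130, 129, 117, 119, 123, 123, 124, 124, 125, 122, 120, 118, 117, 116, 115, 113, 112, 112, 108, 109, 109, 105, 118, 145, 169, 178, 159, 131, 173, 193, 156]
```

```bash
python3 -m handwheel '[[[0,0,0,0,0,1,10],[0,0,0,0,0,1,10],[0,0,0,0,0,1,10],[0,0,0,0,0,0,10]]]'
python3 -m handwheel '[[[0,0,0,0,0,1,10],[0,0,0,0,0,1,10],[0,0,0,0,0,0,10]]]'
```

```text
time_s: 11.92
tool_pos: [0.4896, 0.0374, 0.1054]
ee_rot: [-180.0, -0.0, 90.0]
force: [-0.0, -0.4, -1.4]
gripper_width: 0.217
finger_force: 68.7
time_s: 12.17
tool_pos: [0.4897, 0.0374, 0.1035]
ee_rot: [-180.0, -0.0, 90.0]
force: [-0.4, 0.7, -0.4]
gripper_width: 0.221
finger_force: 68.7
```

```bash
python3 -m handwheel '[[[0,0,0,0,0,1,10],[0,0,0,0,0,1.5,10],[0,0,0,0,0,0,10]]]'
python3 - <<'E'
from h import *
def blob(f,u,v,r,lo,hi):
    g=cv2.cvtColor(f['image'],cv2.COLOR_RGB2GRAY); m=((g>lo)&(g<hi)).astype(np.uint8)
    m2=np.zeros_like(m); m2[v-r:v+r,u-r:u+r]=m[v-r:v+r,u-r:u+r]
    n,l,s,c=cv2.connectedComponentsWithStats(m2,connectivity=4); k=[i for i in range(1,n)]
    k=max(k,key=lambda i:s[i,4]); return c[k],s[k]
f1=np.load('w1.npy',allow_pickle=True).item(); f4=np.load('wrist4.npy',allow_pickle=True).item(); f5=np.load('w5.npy',allow_pickle=True).item()
g=cv2.cvtColor(f1['image'],cv2.COLOR_RGB2GRAY); print(g[84:108:3,336:372:2])
c,s=blob(f1,288,206,9,0,110); print('eye1',c,s,ray(f1,*c,.055,True).round(4))
c,s=blob(f1,350,219,9,0,130); print('hole1',c,s,ray(f1,*c,.043,True).round(4))
for f in (f4,f5):
    u,v=(120+279,100+138); g=cv2.cvtColor(f['image'],cv2.COLOR_RGB2GRAY)
    for d in landmark_of('wrist','arc_end')[:1]: pass
    m=(g[200:300,350:480]<110); 
    n,l,s,c=cv2.connectedComponentsWithStats(m.astype(np.uint8),connectivity=4)
    for i in range(1,n):
        if 60<s[i,4]<500: p=c[i]+[350,200]; print(p,s[i],ray(f,*p,.043,True).round(4))
f=grab_frame('wrist'); save(f,'w6.png'); np.save('w6.npy',f,allow_pickle=True)
cv2.imwrite('pics/c6.png',np.hstack([cv2.resize(cv2.imread('pics/w6.png')[160:280,260:440],(540,360)),cv2.resize(cv2.imread('pics/w1.png')[80:110,340:366],(260,360))]))
E
```

```text
time_s: 12.42
tool_pos: [0.4896, 0.0375, 0.1009]
ee_rot: [-180.0, -0.0, 90.0]
force: [0.3, 0.4, -0.1]
gripper_width: 0.218
finger_force: 68.7
[[142 142 140 191 246 244 211 183 152 145 146 178 213 241 202 140 135 144]
 [142 144 220 243 228 161 146 147 146 141 143 143 143 152 239 189 136 142]
 [143 121 237 243 129 145 144 142 143 142 142 140 139 137 178 237 167 142]
 [126 175 242 207 140 142 138 139 142 140 140 140 139 136 137 218 203 142]
 [101 119 249 203 123 138 138 139 139 137 138 132 136 136 124 233 209 140]
 [107 230 255 219  95 136 135 136 136 138 135 135 133 131 118 229 152 141]
 [230 245 246 219 123  92 126 136 136 133 133 135 129 117 117 208 138 140]
 [245 245 244 244 243 214 122 106  99 100 112 116 119 154 154 141 137 140]]
eye1 [288.11428571 206.14285714] [283 202  11   9  70] [0.4877 0.0359 0.055 ]
hole1 [350.5        218.34782609] [345 216  11   6  46] [0.5524 0.0199 0.043 ]
[358.49479167 213.70833333] [  0   0  21  31 192] [0.5144 0.0495 0.043 ]
[408.655 201.14 ] [ 26   0  63   4 200] [0.5491 0.0586 0.043 ]
[410.64516129 252.82258065] [53 50 14  9 62] [0.5532 0.0208 0.043 ]
[358.36734694 213.97959184] [  0   0  22  36 196] [0.5163 0.0529 0.043 ]
[410.59375  259.640625] [53 56 14 10 64] [0.5537 0.0207 0.043 ]
```

View pics/c6.png

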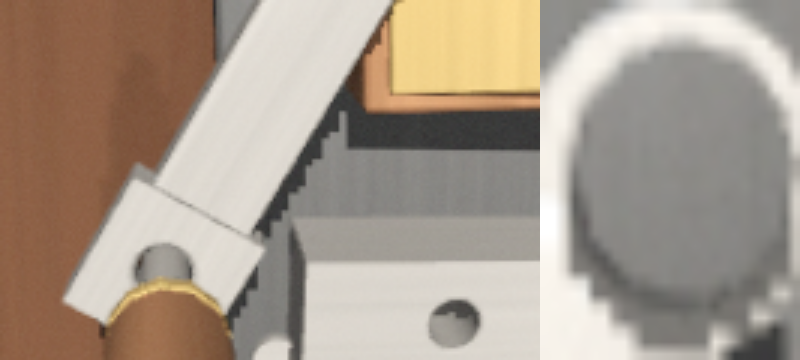

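The pin tip is inside the eye (crop (165,262)). The lug hole shows at crop (454,324), which is wrist pixel (411,268), and the bolt centre is at (354,93.7) in the first wrist picture.

Run:
```python
from h import *
f1=np.load('w1.npy',allow_pickle=True).item(); f6=np.load('w6.npy',allow_pickle=True).item()
P=ray(f1,353.9,93.9,.066,True); e1=ray(f1,288.2,206.3,.056,True); h1=ray(f1,350.4,218.8,.045,True); h6=ray(f6,411,267.6,.045,True)
print(P,e1,h1,h6, np.linalg.norm((P-e1)[:2]),np.linalg.norm((P-h1)[:2]))
# eye centre in w6 for the offset between camera frame and TCP
e6=ray(f6,260+163.5/3,160+263/3+2,.058,True); print(e6)
E=observe()['tool_pos'][:2]
off=E-e1[:2]; Hh=h6[:2]+E-[.4877,.0360]; print('H in tcp',h1[:2]+off,Hh,'P',P[:2]+off)
H=(h1[:2]+off+Hh)/2; d=H-E; L=np.linalg.norm(d); n=np.array([-d[1],d[0]])/L; Pc=(E+H)/2+n*np.sqrt(.13**2-L*L/4); Pm=P[:2]+off
print(Pc,Pm)
for Pv in (Pc,Pm):
    v=E-Pv; r=np.linalg.norm(v); a0=np.degrees(np.arctan2(-v[0],-v[1])); a1=np.degrees(np.arctan2(-(H-Pv)[0],-(H-Pv)[1])); print(r,a0,a1)
    for a in np.linspace(a0,a1,9): q=Pv+r*np.array([-np.sin(np.radians(a)),-np.cos(np.radians(a))]); print(a.round(1),((q-E)*1000).round(1))
```

```text
[0.5515672 0.1476232 0.066    ] [0.48789892 0.03596845 0.056     ] [0.55210158 0.0199118  0.045     ] [0.55191187 0.01880185 0.045     ] 0.12853183648306393 0.12771251829960226
[0.48805409 0.03655915 0.058     ]
H in tcp [0.55401906 0.0213757 ] [0.55402827 0.0202342 ] P [0.55348468 0.1490871 ]
[0.55343212 0.1508036 ] [0.55348468 0.1490871 ]
0.13000000000000003 29.29797430777319 -0.2607186286541408
29.3 [0. 0.]
25.6 [ 7.4 -3.9]
21.9 [15.1 -7.2]
18.2 [ 23.  -10.1]
14.5 [ 31.  -12.5]
10.8 [ 39.2 -14.3]
7.1 [ 47.5 -15.6]
3.4 [ 55.8 -16.4]
-0.3 [ 64.2 -16.6]
0.128531836483064 29.692849641655144 -0.24072858620009457
29.7 [ 0. -0.]
26.0 [ 7.4 -3.9]
22.2 [15.1 -7.3]
18.5 [ 23.  -10.3]
14.7 [ 31.  -12.7]
11.0 [ 39.2 -14.5]
7.2 [ 47.5 -15.9]
3.5 [ 55.8 -16.6]
-0.2 [ 64.2 -16.9]
```

```bash
python3 -m handwheel '[[[0,0,0,-2,3.7,0,10],[0,0,0,-1.9,3.7,0,10],[0,0,0,-1.7,3.8,0,10],[0,0,0,-1.6,3.9,0,10],[0,0,0,0,0,0,10]]]'
python3 -m handwheel '[[[0,0,0,-1.5,3.9,0,10],[0,0,0,-1.4,4,0,10],[0,0,0,-1.3,4,0,10],[0,0,0,-1.1,4,0,10],[0,0,0,0,0,0,10]]]'
```

```text
time_s: 12.98
tool_pos: [0.5058, 0.0297, 0.1011]
ee_rot: [180.0, 0.0, 89.9]
force: [-0.2, 0.7, -1.5]
gripper_width: 0.22
finger_force: 68.7
time_s: 13.4
tool_pos: [0.5218, 0.0246, 0.1012]
ee_rot: [179.9, 0.0, 89.9]
force: [-0.0, 0.8, -1.5]
gripper_width: 0.221
finger_force: 68.7
```

```bash
python3 -m handwheel '[[[0,0,0,-0.9,4,0,10],[0,0,0,-0.8,4,0,10],[0,0,0,-0.6,4,0,10],[0,0,0,-0.5,4,0,10],[0,0,0,-0.4,4,0,10],[0,0,0,-0.3,4,0,10],[0,0,0,-0.1,4,0,10],[0,0,0,0,0,0,10],[0,0,0,0,0,0,10]]]'
python3 -m handwheel '[[[0,0,0,0,0,1,10],[0,0,0,0,0,1,10],[0,0,0,0,0,1,10],[0,0,0,0,0,1,10],[0,0,0,0,0,0,10]]]'
```

```text
time_s: 14.15
tool_pos: [0.5496, 0.0213, 0.1013]
ee_rot: [179.9, -0.0, 90.0]
force: [-0.3, -1.2, -1.0]
gripper_width: 0.221
finger_force: 68.7
time_s: 14.57
tool_pos: [0.5487, 0.0213, 0.097]
ee_rot: [-180.0, -0.0, 90.0]
force: [0.6, -0.9, -1.0]
gripper_width: 0.215
finger_force: 68.7
```

```bash
python3 -m handwheel '[[[0,0,0,0,0,0.5,10],[0,0,0,0,0,0.5,10],[0,0,0,0,0,0,10]]]'
python3 -m handwheel '[[[0,0,0,0,0,0.5,10],[0,0,0,0,0,0,10]]]'
python3 -m handwheel '[[[0,0,0,0,0,0.5,10],[0,0,0,0,0,0,10]]]'
```

```text
time_s: 14.82
tool_pos: [0.5488, 0.0213, 0.0961]
ee_rot: [-180.0, -0.0, 90.0]
force: [1.1, 0.4, -0.3]
gripper_width: 0.218
finger_force: 68.7
time_s: 14.98
tool_pos: [0.5489, 0.0213, 0.0959]
ee_rot: [180.0, -0.0, 90.0]
force: [1.1, -0.7, -0.9]
gripper_width: 0.218
finger_force: 68.7
time_s: 15.15
tool_pos: [0.5489, 0.0213, 0.0958]
ee_rot: [180.0, -0.0, 90.0]
force: [-1.0, 0.5, 3.0]
gripper_width: 0.22
finger_force: 69.1
```

The tip touches the lug at TCP z = 0.0958 with about 3 N. I slide along the arc, feeling for the hole.

```bash
for i in 1 2 3 4; do python3 -m handwheel '[[[0,0,0,0,0.7,0,10],[0,0,0,0,0.7,0,10]]]' | egrep 'pos|force: \['; done
```

```text
tool_pos: [0.5497, 0.0213, 0.0957]
force: [-4.2, -0.5, 5.5]
tool_pos: [0.5506, 0.0213, 0.0956]
force: [-5.3, -1.0, 6.7]
tool_pos: [0.5517, 0.0213, 0.0956]
force: [-4.7, -1.0, 6.4]
tool_pos: [0.5533, 0.0212, 0.0954]
force: [-5.0, 0.1, 4.7]
```

```bash
for i in 1 2; do python3 -m handwheel '[[[0,0,0,0,0.5,0.3,10],[0,0,0,0,0,0,10]]]' | egrep 'pos|force: \['; done
```

```text
tool_pos: [0.5538, 0.0211, 0.0952]
force: [-4.6, 0.2, 6.1]
tool_pos: [0.5553, 0.0212, 0.0944]
force: [0.0, -1.3, -0.2]
```

```bash
for i in 1 2 3; do python3 -m handwheel '[[[0,0,0,0,0,0.6,10],[0,0,0,0,0,0,10]]]' | egrep 'pos|force: \['; done
```

```text
tool_pos: [0.5554, 0.0212, 0.0932]
force: [-0.5, -1.0, -0.2]
tool_pos: [0.5553, 0.0213, 0.0928]
force: [-0.8, -0.5, -1.5]
tool_pos: [0.5553, 0.0213, 0.0925]
force: [-0.8, 0.1, -1.6]
```

```bash
for i in 1 2 3; do python3 -m handwheel '[[[0,0,0,0,0,1,10],[0,0,0,0,0,1,10],[0,0,0,0,0,0,10]]]' | egrep 'time|pos|force: \['; done
```

```text
time_s: 16.9
tool_pos: [0.5554, 0.0213, 0.0905]
force: [-0.6, -0.4, -0.5]
time_s: 17.15
tool_pos: [0.5554, 0.0213, 0.0885]
force: [-1.4, -0.9, -0.5]
time_s: 17.4
tool_pos: [0.5554, 0.0213, 0.0866]
force: [-0.9, 0.2, -1.3]
```

```bash
for i in 1 2 3; do python3 -m handwheel '[[[0,0,0,0,0,1.5,10],[0,0,0,0,0,1.5,10],[0,0,0,0,0,0,10]]]' | egrep 'time|pos|force: \['; done
```

```text
time_s: 17.65
tool_pos: [0.5554, 0.0213, 0.0834]
force: [-0.1, 0.1, -1.5]
time_s: 17.9
tool_pos: [0.5553, 0.0213, 0.0804]
force: [-0.2, -0.4, -1.6]
time_s: 18.15
tool_pos: [0.5553, 0.0213, 0.0774]
force: [-0.1, -1.2, -0.6]
```

Sliding in freely; about 9 mm to go.

```bash
for i in 1 2 3; do python3 -m handwheel '[[[0,0,0,0,0,1,10],[0,0,0,0,0,1,10],[0,0,0,0,0,0,10]]]' | egrep 'time|pos|force: \['; done
for i in 1 2 3; do python3 -m handwheel '[[[0,0,0,0,0,0.6,10],[0,0,0,0,0,0,10]]]' | egrep 'time|pos|force: \['; done
```

```text
time_s: 18.4
tool_pos: [0.5553, 0.0213, 0.0756]
force: [-0.5, -1.0, -0.4]
time_s: 18.65
tool_pos: [0.5553, 0.0213, 0.0736]
force: [-2.0, -0.9, -0.5]
time_s: 18.9
tool_pos: [0.5553, 0.0213, 0.0715]
force: [-2.1, -1.1, -0.3]
time_s: 19.07
tool_pos: [0.5553, 0.0213, 0.0711]
force: [-2.8, -1.6, -0.8]
time_s: 19.23
tool_pos: [0.5554, 0.0213, 0.0705]
force: [-1.1, -0.7, 0.4]
time_s: 19.4
tool_pos: [0.5553, 0.0213, 0.0699]
force: [-1.7, -1.1, 0.2]
```

```bash
for i in 1 2 3; do python3 -m handwheel '[[[0,0,0,0,0,0.5,10],[0,0,0,0,0,0,10],[0,0,0,0,0,0,10]]]' | egrep 'time|pos|force: \['; done
```

```text
time_s: 19.65
tool_pos: [0.5553, 0.0213, 0.0694]
force: [-2.3, -0.7, -0.2]
time_s: 19.9
tool_pos: [0.5554, 0.0213, 0.0691]
force: [-2.5, -1.1, 0.9]
time_s: 20.15
tool_pos: [0.5554, 0.0213, 0.069]
force: [-4.3, -1.9, 5.6]
```

The collar is seated with about 6 N. I release, back off upward and look.

```bash
python3 -m handwheel '[[[0,0,0,0,0,0,10],[0,0,0,0,0,0,10],[0,0,0,0,0,0,10],[0,0,0,0,0,-0.3,30],[0,0,0,0,0,0,50],[0,0,0,0,0,0,50],[0,0,0,0,0,0,50],[0,0,0,0,0,0,50],[0,0,0,0,0,0,50],[0,0,0,0,0,0,50]]]'
python3 -m handwheel '[[[0,0,0,0,0,-6,50],[0,0,0,0,0,-12,50],[0,0,0,0,0,-20,50],[0,0,0,0,0,-30,50],[0,0,0,0,0,-30,50],[0,0,0,0,0,-20,50],[0,0,0,0,0,-8,50],[0,0,0,0,0,0,50],[0,0,0,0,0,0,50],[0,0,0,0,0,0,50]]]'
python3 - <<'E'
from h import *
S=[]
for c,(x,y,s) in {'wrist':(320,240,150),'side':(300,230,80)}.items():
    f=grab_frame(c); im=f['image'][y-s:y+s,x-s:x+s,::-1]; S.append(cv2.resize(im,(400,400),interpolation=cv2.INTER_CUBIC))
    for l in ['pin','pin_collar','bar_eye','pin_grip']:
        for d in landmark_of(c,l)[:4]:
            p=w(f,d['location'])
            if p[1]>-.1: print(c,l,round(d['score'],2),p.round(4))
cv2.imwrite('pics/c7.png',np.hstack(S))
E
```

```text
time_s: 20.98
tool_pos: [0.5555, 0.0214, 0.0687]
ee_rot: [180.0, -0.0, 90.0]
force: [0.5, -1.0, -1.0]
gripper_width: 0.583
finger_force: 0.0
time_s: 21.82
tool_pos: [0.5544, 0.0214, 0.1929]
ee_rot: [-179.8, -0.0, 90.0]
force: [0.1, -0.4, -0.1]
gripper_width: 0.587
finger_force: 0.0
wrist pin 0.92 [0.5537 0.0144 0.0147]
wrist pin_collar 0.91 [0.5542 0.0161 0.0568]
wrist bar_eye 0.72 [0.5529 0.0174 0.0573]
wrist pin_grip 0.92 [0.5567 0.0202 0.08  ]
side pin 0.35 [0.4026 0.3058 0.0011]
side pin_collar 0.53 [0.5493 0.0179 0.056 ]
side bar_eye 0.95 [0.553  0.0174 0.056 ]
side pin_grip 0.52 [0.555  0.0175 0.0836]
```

View pics/c7.png

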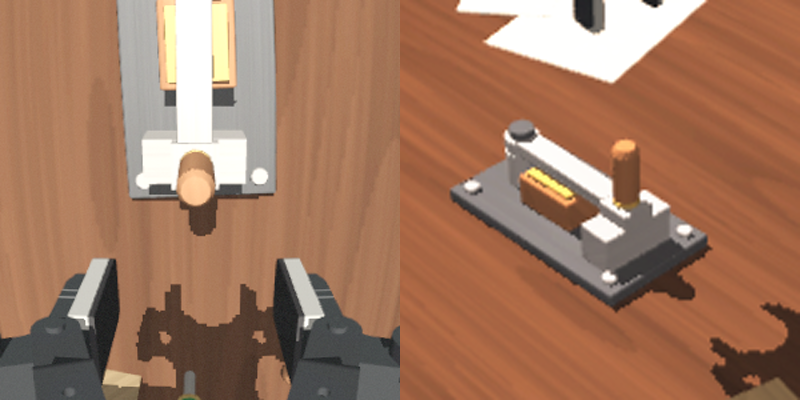

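The pin stands upright on the bar (crop (195,180) and (625,175)), its collar is down at z ≈ 0.057, the bar lies over the blank and lug, and the gripper is clear. I hand in.

```bash
python3 -c "
from plant import *
print(sign_off())"
```

```text
the job is handed in; nothing more can be done
None
```

The bar is locked over the brass blank: the wooden-handled pin is fully home through the eye and lug with its collar on the bar, released, and handed in at about 22 s. Wrist force readings stayed under about 9 N; no verdict came back.

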